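# Close a flow cell in the assembly clamp and hold it under pressure

## Robot

A 6-joint arm with a two-finger parallel gripper is mounted at the origin on a cart in front of the work surface, level with it; the furniture and walls round the work are solid. World frame = base frame: x ahead of the robot, y to its left, z up, the work surface at z = 0. Lengths are in m, angles in rad, forces in N, time in s.
With the tool pointing down it reaches from about 0.225 to 0.875 m from the base axis. Payload 3.4 kg.
Tool frame: the origin (TCP) lies between the finger pads; the fingertips stand 22 mm ahead of it and the grasp point (between the pads) lies 3 mm ahead of it (manip.finger_overhang is the distance from the TCP to the fingertips, in m); z points along the fingers, y is the line along which they close (so a half turn about z gives the same grasp; the last joint's range is limited). The gripper opens to 85 mm and grips with 20 to 120 N. Pads are 22 mm wide; open, the fingers measure 114 mm over their backs; the gripper's body (76 mm by 85 mm) begins 54 mm behind the grasp point. The pads swing forward as they close: fully open they stand 13 mm farther back than shut.
Start: joints at [1.194, 0.276, 1.505, -0, 1.361, -0.121], TCP at [0.146, 0.556, 0.253] pointing down, gripper open.
Joint ranges: [-2.89, 2.89], [-0.75, 2.08], [0.22, 2.7], [-1.18, 4.32], [0.11, 2.71], [-2.7, 2.7]. Speed limits (rad/s): [2.57, 2.57, 3.14, 3.14, 3.14, 3.14].

## Interface

Orientations are given as a unit quaternion [w, x, y, z].
In Python, from rig import get_state, eyes, order, manip gives the robot as it stands.
- The arm moves only by the tool drive_tool, never from a script. Its argument "rows" is a list of rows, each a list of 4 numbers: the shift along the tool's x, y, z in units of 25 mm (1.0 is 25 mm), then the turn about the tool's z in units of 6 degrees (1.0 is 6 degrees). A call has exactly 8 rows; each row is the pose to reach, as a shift and turn from the pose commanded when the call began, along the tool's axes at that moment; what a row does not reach only later rows make up. A row lasts 1/12 s, in which the tool goes at most 41.7 mm and 7.16 degrees, less where a joint would pass 70% of its speed; a pose out of reach is approached as far as the arm can. A call with a gripper value outside its range is refused whole. "grip" is the finger opening in mm, from 0 to 85.4, set as the call begins (left out, the last holds). The fingers move at their own pace and stop on an object; "newtons" is the grip in N (left out, the last holds). Time passes only in rows, so rows that repeat a pose let the fingers close, or fill a call up. It gives the time, the measured TCP pose, the force, the opening and the grip force at its end, in the units of the state.
- get_state(): the state, without advancing time (a new reading comes with each control period).
- eyes.get_image(name): name is "scene" or "top"; returns (picture, depth): 384x512x3 uint8, red, green, blue; 384x512 float32, m along the optical axis (not along the pixel's ray), 0 where there is no reading.
- eyes.camera_info(name): a dict with "fx", "fy", "cx", "cy" (pixels), "R" (3x3) and "t" (3): a world point X has camera coordinates R X + t. Camera axes: x right, y down, z forward; pixel columns grow to the right and rows downward; lengths in m; the calibration is good to about 2 mm. A picture is of the moment at which its call begins. camera_info takes no time and is no camera call.
- order.sign_off(): hands the job in; it is judged then, once.
The state is a dict: "clock": time; "qpos": joint angles; "qd": joint speeds; "effort": joint torques, N m; "position": TCP position; "ee_rot": TCP orientation; "contact_force": force on the tool from outside, world axes, zero at the start; "moment": the same for the moment, N m; "width": finger opening in m; "gripper_force": force on a finger pad.
Only numpy, scipy, OpenCV 4.12 (cv2) and the standard library are available. Lean on these libraries where they do the work, as an engineer would, in place of code of your own. Each camera call takes 0.05 s, during which the arm holds its last target. There are 200 camera calls.

## Task

Assemble the flow cell in the bench clamp: stand the spacer frame upright in the clamp's channel next to the cell body that is already there and let go of it, then stand the cover plate in the channel behind it, on the side of the clamp's pad. Pump the clamp's trigger, squeezing it in and letting it out again (move the pad with the trigger only, not by hand), until the sprung pad has pushed the three parts together against the stop, and end with a squeeze that pushes the pad's spring in about half way; never push it all the way in, which would crush the cell. Finish while still holding the trigger squeezed like that, because the pressure is lost when it is let go, and leave the other things on the bench where they are.

Things in the scene. Friction and masses are not known exactly. Their poses are not given: they have to be found in the camera images.
- clamp: push-type one-hand ratchet clamp lying on its side, screwed to the bench (fixed). Its frame: origin on the bench surface, z up, +y along the clamp axis from the pad to the stop, x across it; the pistol grip sticks out on the -x side. Base plate 90 mm wide (x), 10 mm thick, y = -162 to 88 mm. All 'clamp x, y, z' below are in this frame
- channel (a point): middle of the channel floor (clamp x 0, y 12, z 10 mm). The channel is open from above, 54 mm wide between two steel rails, from y = -36 mm to the stop at y = 60 mm; its rails flare outward at the top and reach to z = 25 mm and to x = -37 and +37 mm, so fingertips beside a part must stay above z = 26 mm
- stop (a point): middle of the stop face at the channel floor: clamp x 0, y 60, z 10 mm. The stop block is 64 mm wide, 18 mm thick, its top at z = 56 mm
- head (a point): top of the clamp's grey head, above the rod: clamp x 0, y -116, z 56 mm. Head: y = -81 to -151 mm, x = -47 to 20 mm. The toothed steel rod passes through it along the axis x 0, z 33 mm and sticks out behind to about y = -230 mm
- handle (a point): top of the fixed black ribbed handle at its middle: clamp x -83, y -143, z 50 mm. Handle: x = -44 to -122 mm, y = -133 to -153 mm, z = 16 to 50 mm, with free bench below it
- grip (a point): point for the fingertips' pads when taking handle and trigger together from above, closing along clamp y: clamp x -72, y -136, z 33 mm. The back of the handle is 17 mm to its -y side; the front of the trigger blade is 33 to 36 mm to its +y side when let out, 17 to 20 mm when fully squeezed
- trigger_squeeze (a joint): turn of the trigger, rad: 0 let out (a spring returns it, 2 to 5 N at the blade), 0.5 fully squeezed. Squeezing moves the blade 16 mm to -y towards the handle; a pawl then drives the toothed rod (5 mm pitch) forward by up to 12 mm. Letting it out, the pawl clicks back over the teeth and the rod stays: about 10 mm a full stroke (2 to 12 mm the first time)
- rod (a joint): advance of the rod, m; starts at 0.004 to 0.018. With the spring out the pad face is at clamp y = rod - 42 mm. The parts pushed together reach from the stop to y = 2 mm, so the pad then presses from rod = 0.044 on. A light brake (4 N) holds the rod when the trigger is let out, but a pressed spring pushes it back until the spring is in by less than 3 mm
- pad_spring (a joint): how far the pad is pushed in against its spring, m: 0 free, 0.005 half way, 0.010 all the way in; 1.8 N per mm. The pad's stem goes into the cup on the rod's end; a dark ring on the stem reaches the cup's mouth at half way
- pad: square rubber-faced pad on the rod's end, 34 mm wide and high, 6 mm thick; origin at the middle of its front face (z = 33 mm), +y towards the stop
- trigger: black trigger blade, 10 mm thick, 26 mm high (z = 20 to 46 mm), reaching from 11 to 66 mm from its pivot at clamp x -39, y -116 mm; origin on the pivot, z = 33 mm; lies along its own -x and turns with the trigger
- cell_body: aluminium block of the flow cell with two tube nipples on top, 50 (x) x 30 (y) x 46 (z) mm without the 13 mm nipples, 190 g; origin at the middle of its underside; starts loose in the channel at the stop
- spacer: grey plastic frame with a square window, 50 (x) x 14 (y) x 46 (z) mm, stands upright on the bench; origin at the middle of its underside; either side may face the stop. Grip it across the 50 mm
- cover: aluminium plate with one tube nipple on top, 50 (x) x 14 (y) x 46 (z) mm without the 13 mm nipple, stands upright on the bench; origin at the middle of its underside; either side may face the stop. Grip it across the 50 mm. Spacer and cover may stand in either of two places left of the clamp
- screwdriver_red: bystander: screwdriver on the bench, 188 mm long
- timer: bystander: small square timer lying on the bench, 66 x 66 x 19 mm
- petri_dish: bystander: covered dish on the bench, 63 mm across

How it is judged:
On the way, in this order (a step that is already met when the one before it is completed fails the run):
1. the spacer stands in the channel next to the cell body and is let go (x of spacer in the frame of clamp between -0.005 and 0.005 m and z of spacer in the frame of clamp between 0.008 and 0.0125 m and angle between spacer's own z axis and vertical below 0.12 rad and y of spacer in the frame of clamp between -0.02 and 0.028 m and contact force between the fingers and spacer below 0.2 N), for 0.2 s.
2. the cover stands in the channel behind the spacer and is let go (x of cover in the frame of clamp between -0.005 and 0.005 m and z of cover in the frame of clamp between 0.008 and 0.0125 m and angle between each of cover, spacer's own z axis and vertical below 0.12 rad and x of spacer in the frame of clamp between -0.005 and 0.005 m and z of spacer in the frame of clamp between 0.008 and 0.0125 m and y of cover in the frame of clamp between -0.036 and 0.016 m and contact force between the fingers and cover below 0.2 N), for 0.2 s.
3. the trigger is squeezed in (beyond 0.3 rad) (value of joint trigger_squeeze above 0.3 rad), for 0.05 s.
4. the trigger is let out (below 0.1 rad) (value of joint trigger_squeeze below 0.1 rad), for 0.05 s.
5. the trigger is squeezed in a second time (value of joint trigger_squeeze above 0.3 rad), for 0.05 s.
At the end, for the whole second after the job is handed in: body, spacer, cover upright, square and together in this order against the stop (each within 3 mm, 3 degrees); pad on the cover with its spring in by 3.3 to 7.5 of 10 mm (5 to 15 N); fingers still squeeze the trigger (over 2 N on the blade, joint over 0.04) (x of cell_body in the frame of clamp between -0.005 and 0.005 m and z of cell_body in the frame of clamp between 0.008 and 0.0125 m and angle between each of cell_body, spacer, cover's own z axis and vertical below 0.12 rad and y of cell_body in the frame of clamp between 0.042 and 0.047 m and angle between the y axis of each of cell_body, spacer, cover and the y axis of clamp, either way round below 0.05 rad and angle between each of cell_body, spacer, cover's own z axis and vertical below 0.05 rad and x of spacer in the frame of clamp between -0.005 and 0.005 m and z of spacer in the frame of clamp between 0.008 and 0.0125 m and y of spacer in the frame of clamp between 0.02 and 0.025 m and x of cover in the frame of clamp between -0.005 and 0.005 m and z of cover in the frame of clamp between 0.008 and 0.0125 m and y of cover in the frame of clamp between 0.006 and 0.011 m and value of joint pad_spring between 0.0033 and 0.0075 m and contact force between pad and cover between 5 and 15 N and value of joint trigger_squeeze above 0.04 rad and contact force between the fingers and trigger above 2 N and contact force between the fingers and cover below 0.2 N and contact force between the fingers and spacer below 0.2 N); the arm keeps its last pose, push and grip.
It fails at once if the cell is crushed: the pad presses the cover with more than 16.5 N, its spring practically all the way in (contact force between pad and cover above 16.5 N).
It fails at once if the pad is pushed by hand (contact force between the fingers and pad above 3 N).
It fails at once if a bystander (screwdriver, timer, dish) is moved more than 30 mm (distance of any of screwdriver_red, timer, petri_dish from where it was at the start of the episode above 0.03 m).
It also fails if it takes over 64 s, if anything falls off the work surface, if the arm or the gripper's body presses on something with over 40 N, if the wrist force passes 120 N, or if a joint passes its speed limit or range.

## Working session

There is one attempt and no reset: what is moved stays moved. The work goes in short steps, Python scripts to look and compute and a tool call to move; the robot and the scene stay as the last step left them, time stands still between calls to the robot, and variables do not carry over. Pictures are saved under pics/ and viewed, at most 10 in all, crops included, and the job is handed in when it is done.

Besides the shell and the picture viewer there is one more tool, called after "Call:" as name(argument=value, ...) on one line, values as JSON. drive_tool: Moves the arm, as the interface text tells. Its arguments: {"type":"object","properties":{"rows":{"type":"array","items":{"type":"array","items":{"type":"number"}}},"grip":{"type":"number"},"newtons":{"type":"number"}},"required":["rows"]}

```bash
mkdir -p pics; ls; python3 - <<'E'
from rig import get_state, eyes, order, manip
import cv2,numpy as np
s=get_state(); print(s)
for n in("scene","top"):
    p,d=eyes.get_image(n); np.savez(f"pics/{n}0.npz",p=p,d=d)
    cv2.imwrite(f"pics/{n}0.png",cv2.resize(p[:,:,::-1],(800,600)))
    print(n,eyes.camera_info(n))
print([a for a in dir(manip) if a[0]!='_'],manip.finger_overhang)
E
```

```text
pics
{'clock': 0.0, 'qpos': array([ 1.19399518e+00,  2.76618525e-01,  1.50616625e+00,  1.18169800e-05,
        1.36069578e+00, -1.20956532e-01]), 'qd': array([ 0.00065016, -0.00135871, -0.00094313,  0.00092041, -0.00119044,
       -0.00016503]), 'effort': array([ 2.12727944e-03, -4.16768575e+01, -2.45807505e+01, -1.80602865e-04,
        1.11116271e-02, -3.68407214e-06]), 'position': array([0.14530281, 0.55582119, 0.25241306]), 'ee_rot': array([-2.38110741e-04,  1.27574875e-01,  9.91828493e-01, -9.13442860e-04]), 'contact_force': array([-0.40969917, -0.35138274, -0.14048805]), 'moment': array([-0.00263008,  0.00398155, -0.0097509 ]), 'gripper_force': 0.0, 'width': 0.08566371913616937}
scene {'fx': 366.7455415553077, 'fy': 366.7455415553077, 'cx': 261.73208271945094, 'cy': 195.78889629748747, 'R': array([[ 8.98861301e-01, -4.38233036e-01, -4.09242188e-04],
       [-2.15542897e-01, -4.41287314e-01, -8.71095153e-01],
       [ 3.81562081e-01,  7.83081932e-01, -4.91114107e-01]]), 't': array([-0.47505618,  0.22237414,  0.86705279])}
top {'fx': 355.52657043210553, 'fy': 355.52657043210553, 'cx': 259.1094734598264, 'cy': 195.03814354425504, 'R': array([[-2.25296739e-02, -9.99737937e-01, -4.05851311e-03],
       [-9.85930973e-01,  2.28907033e-02, -1.65578178e-01],
       [ 1.65627688e-01,  2.70991419e-04, -9.86188316e-01]]), 't': array([0.04989358, 0.54160794, 1.18111049])}
['MotionError', 'finger_overhang'] 0.022
```

View pics/top0.png

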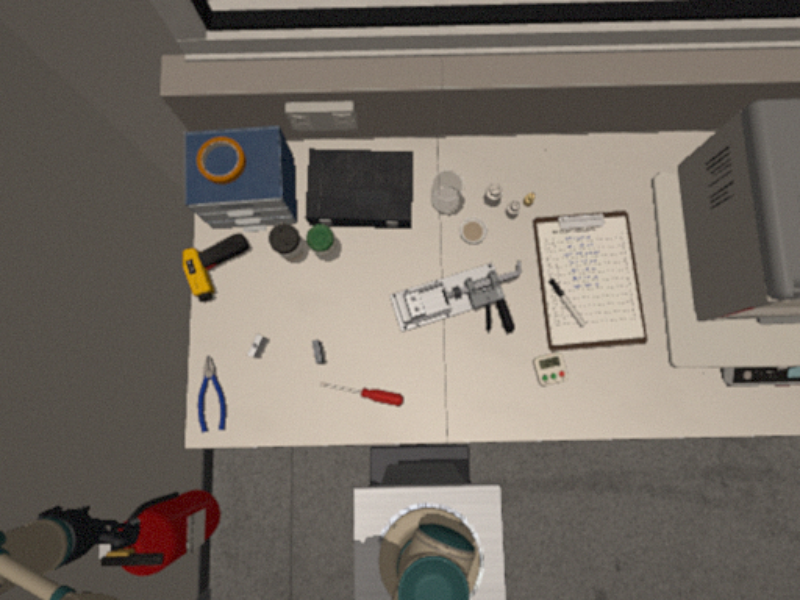

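View pics/scene0.png

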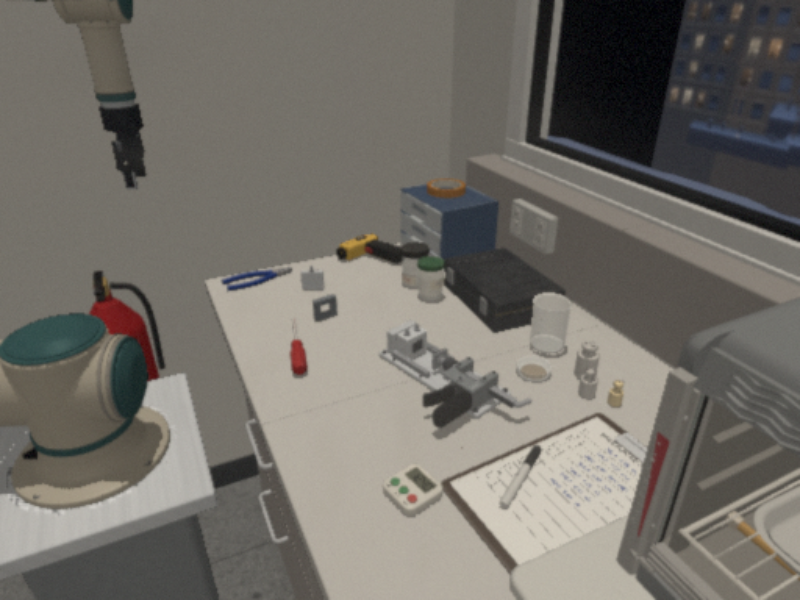

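The top view (800 px scale) shows the cover at (258,346), spacer at (319,351), clamp from (395,310) to (520,270), and handle at (507,315). Next I'll take enlarged crops and a depth cloud.

```bash
cat > h.py <<'E'
from rig import get_state, eyes, order, manip
import cv2,numpy as np
def load(n,k=0):
    z=np.load(f"pics/{n}{k}.npz"); return z['p'],z['d']
def cloud(n,d,box=None):
    c=eyes.camera_info(n); v,u=np.mgrid[0:384,0:512].astype(float)
    X=np.stack([(u-c['cx'])/c['fx']*d,(v-c['cy'])/c['fy']*d,d],-1)-c['t']
    return X@c['R']
def ray(n,u,v,z):
    c=eyes.camera_info(n); R=c['R']; o=-R.T@c['t']
    w=R.T@np.array([(u-c['cx'])/c['fx'],(v-c['cy'])/c['fy'],1]); return o+w*(z-o[2])/w[2]
def proj(n,X):
    c=eyes.camera_info(n); q=c['R']@np.asarray(X,float)+c['t']
    return q[0]/q[2]*c['fx']+c['cx'],q[1]/q[2]*c['fy']+c['cy']
E
python3 - <<'E'
from h import *
p,d=load('top'); X=cloud('top',d)
def crop(n,u0,u1,v0,v1,f,name):
    p,_=load(n); return cv2.imwrite(name,cv2.resize(p[v0:v1,u0:u1,::-1],None,fx=f,fy=f,interpolation=cv2.INTER_CUBIC))
crop('top',145,345,160,245,4,'pics/tc.png')
crop('scene',190,345,165,275,5,'pics/sc.png')
for nm,(u0,u1,v0,v1) in dict(cover=(155,178,208,234),spacer=(194,216,210,238),bench=(180,190,225,240)).items():
    Z=X[v0:v1,u0:u1,:]
    print(nm);print((Z[...,2]*1000).round().astype(int) if nm!='bench' else Z.reshape(-1,3).mean(0))
E
```

```text
cover
[[  -2    0    8    0    0    4    4    2    0    2   -4   -1   -2    2
    -1   -1    0    7    0    0    1    0    3]
 [   2    1    1    1    0    2    0    1    0    0    0    0    2    2
    -1   -2    1   -1    2    3    3    0    3]
 [   3    4    2    2   -1    0    2    2    2    1    2   -2    3    3
    -5   -3   -2   -1   -4    2    3    1    1]
 [  -2    4    4    2   -1    1   -6   -1    1   -1    1   -1   -2    3
     3    2   -4    3    0    4   -4    1    5]
 [  -1    5    1   -2    0    1    7    1    2    5    4    0    1   -3
     3    2    3   -5   -2    5    0    0    5]
 [   6    2    0    2    2    0    2    5    1   -1   -2   -5    1    3
     1    2    0    4   -5    0   -4    1    2]
 [  -1    4    2   -2    0    3    0    2   -2   -2   50    2    8    2
     2    0    0   -2    7   -1    2    2    1]
 [  -3    0    2    2    0    1    2    3    1   52   48   49   46   -2
    -4    1   -5   -2    4    3    7    0   -2]
 [  -2    0   -2    2    5    1   -2   -1    2   53   45   47   47   42
    28   -1   -2   -4    7    5   -1   -1    0]
 [   4   -1   
[... 4595 characters left out ...]
    1   -1   49   46   44   40   29   19
     5    4    4   -1   -1    3    2    5]
 [   2   -1   -3    2    0    3    7    3    0   -2    9    2    1    5
     4    1    1    4    1   -3    0    3]
 [   3   -2    4    1    0    0    4    0    3   -2    4    3    3    0
     1    3    1    3    3    2    3    0]
 [   0 1255    1    3   -1    2   -2   -1    0    2    2    2    5    2
     1    0    0   -2   -2    0    3    2]
 [   1    5   -1    4    1    1   -3    4    2    4   -3    0    3    0
     2    3    2    3    1    2    3    5]
 [   4    0    3    5    1   -3    1    0    2    0   -2    3    0    1
     3    1    2    0    1    2   -2    0]]
bench
[0.42437245 0.30284841 0.00092232]
```

View pics/tc.png

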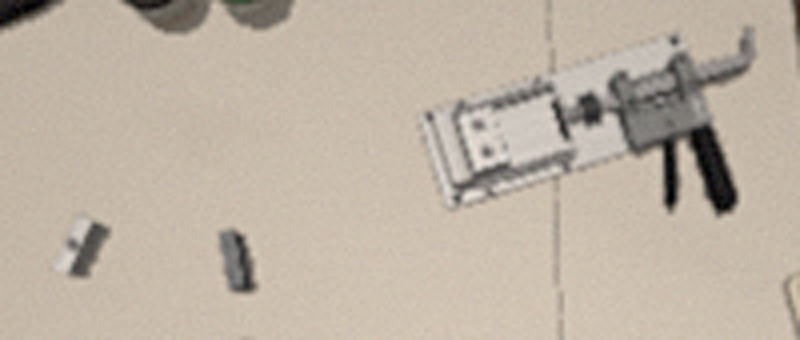

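View pics/sc.png

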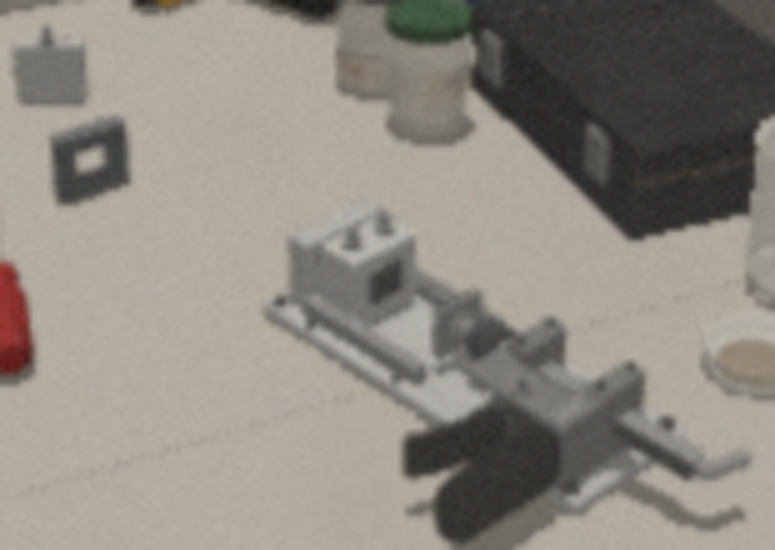

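```bash
cat >> h.py <<'E'
from scipy.optimize import minimize
def sdf(P,b):
    b=np.array(b)/1000; c=(b[0::2]+b[1::2])/2; q=abs(P-c)-(b[1::2]-b[0::2])/2
    return np.linalg.norm(np.maximum(q,0),axis=1)+np.minimum(q.max(1),0)
PART=[(-25,25,-7,7,0,46)]
CL=[(-45,45,-162,88,0,10),(-32,32,60,78,0,56),(-25,25,30,60,10,56),(-47,20,-151,-81,10,56),(-122,-44,-153,-133,16,50),
 (27,37,-36,60,10,25),(-37,-27,-36,60,10,25),(-5,5,-230,-60,28,38),(-105,-50,-121,-111,20,46)]
def toloc(P,q):
    c,s=np.cos(q[2]),np.sin(q[2]); D=P-[q[0],q[1],0]
    return np.stack([c*D[:,0]+s*D[:,1],-s*D[:,0]+c*D[:,1],D[:,2]],1)
def fit(P,boxes,q0,dz=True):
    def cost(q):
        L=toloc(P,q)
        d=np.min([abs(L[:,2])]+[0*L[:,2]+9]+[1*sdf(L,b) for b in boxes],axis=0)
        ins=np.min([sdf(L,b) for b in boxes],axis=0)   # bench points must not lie in a solid
        d=np.where(ins<0,-ins,d)
        return np.mean(np.minimum(abs(d)*1000,8)**2)
    best=None
    for dx in(-.008,0,.008):
      for dy in(-.008,0,.008):
        for da in(-.08,.08):
          S=np.array(q0)+np.array([[0,0,0],[.006,0,0],[0,.006,0],[0,0,.06]])+[dx,dy,da]
          r=minimize(cost,S[0],method='Nelder-Mead',options=dict(initial_simplex=S,xatol=1e-4,fatol=1e-4))
          if best is None or r.fun<best.fun: best=r
    return best.x.round(4),round(best.fun,3)
def near(n,d,c,r):
    X=cloud(n,d)[d>0]; m=(np.hypot(X[:,0]-c[0],X[:,1]-c[1])<r)&(X[:,2]<.09); return X[m]
E
python3 - <<'E'
from h import *
pt,dt=load('top'); ps,ds=load('scene')
def w(u,v,z): return ray('top',145+u/4,160+v/4,z)
print('plate corners',w(422,118,.01),w(450,207,.01),w(683,38,.01))
a=w(75,245,.046);b=w(237,260,.046); print(a,b)
# clamp initial: stop-end mid, tail end
e=(w(422,118,.01)+w(450,207,.01))/2; dirn=w(422,118,.01)-w(683,38,.01); th=np.arctan2(dirn[1],dirn[0])-np.pi/2
y=np.array([-np.sin(th),np.cos(th)]); o=e[:2]-.088*y; print('clamp0',o,th)
for n,d in(('top',dt),('scene',ds)):
    print(n,'clamp',fit(near(n,d,o-.03*y,.17),CL,[*o,th]))
    for nm,c,t in(('cover',a,0.45),('spacer',b,-.2)):
        for t in (.5-np.pi/2,-.5-np.pi/2): print(n,nm,fit(near(n,d,c,.06),PART,[c[0],c[1],t]))
E
```

```text
plate corners [0.56922391 0.06769292 0.01      ] [0.48898756 0.04451689 0.01      ] [ 0.63677254 -0.16792933  0.01      ]
[0.45944675 0.3645187  0.046     ] [0.44350256 0.22636946 0.046     ]
clamp0 [ 0.55335686 -0.02848755] 0.279193969845279
top clamp (array([ 0.5536, -0.0237,  0.2749]), np.float64(9.026))
top cover (array([ 0.4592,  0.367 , -0.4243]), np.float64(6.668))
top cover (array([ 0.4592,  0.367 , -0.4243]), np.float64(6.668))
top spacer (array([0.4436, 0.2316, 0.2202]), np.float64(6.511))
top spacer (array([ 0.4436,  0.2316, -2.9214]), np.float64(6.511))
scene clamp (array([ 0.5548, -0.0211,  0.2718]), np.float64(7.235))
scene cover (array([ 0.4593,  0.3706, -0.4153]), np.float64(5.146))
scene cover (array([ 0.4593,  0.3706, -0.4153]), np.float64(5.146))
scene spacer (array([0.4442, 0.235 , 0.1942]), np.float64(4.126))
scene spacer (array([ 0.4442,  0.235 , -2.9474]), np.float64(4.126))
```

```bash
cat >> h.py <<'E'
CLAMP=np.array([.5542,-.0224,.2734]); COVER=np.array([.4592,.3688,-.42]); SPACER=np.array([.4439,.2333,.207])
def cw(x,y,q=CLAMP):
    c,s=np.cos(q[2]),np.sin(q[2]); return np.array([q[0]+c*x-s*y,q[1]+s*x+c*y])
def pose():
    s=get_state(); w,a,b,c=s['ee_rot']; R=cv2.Rodrigues(2*np.arccos(np.clip(w,-1,1))*np.array([a,b,c])/np.linalg.norm([a,b,c]))[0]
    return s,np.array(s['position']),R
def plan(x,y,z,psi):
    s,p,R=pose(); u=R.T@(np.array([x,y,z])-p)/.025
    cur=np.arctan2(R[1,1],R[0,1]); t=-(psi-cur); t=(t+np.pi/2)%np.pi-np.pi/2
    print('t',round(s['clock'],2),'pos',p.round(4),'yaw',cur.round(3),'tilt',R[2,2].round(4),'F',np.round(s['contact_force'],1),'w',round(s['width']*1000,1),'gf',s['gripper_force'],'UNITS',u.round(2),'turn',round(np.degrees(t)/6,2))
E
python3 -c "
from h import *
plan(*SPACER[:2],.12,SPACER[2])
print(cw(0,20))"
```

```text
t 0.1 pos [0.1453 0.5559 0.2525] yaw 1.315 tilt -1.0 F [ 0.1 -0.5 -0.2] w 85.6 gf 0.0 UNITS [-14.82  -9.45   5.31] turn 10.58
[-4.84593419 19.23476881]
```

Call:
drive_tool(rows=[[-2,-1.2,0.6,1.1],[-4,-2.4,1.4,2.2],[-6,-3.7,2.2,3.3],[-8,-5,3,4.5],[-10,-6.3,3.7,5.7],[-12,-7.6,4.5,6.9],[-13.5,-8.6,5,8],[-14.8,-9.45,5.3,9.1]], grip=75)

```text
clock: 0.77
position: [0.3631, 0.3217, 0.154]
ee_rot: [-0.0, 0.571, 0.821, -0.0]
contact_force: [0.7, 0.5, -0.3]
width: 0.0751
gripper_force: 0.0
```

```bash
python3 -c "
from h import *
plan(*SPACER[:2],.040,SPACER[2])"
```

```text
t 0.77 pos [0.3631 0.3217 0.154 ] yaw 0.357 tilt -1.0 F [ 0.7  0.5 -0.3] w 75.1 gf 0.0 UNITS [-4.44  1.8   4.56] turn 1.43
```

Call:
drive_tool(rows=[[-1,0.5,0.3,0.6],[-2.2,1,0.6,1.2],[-3.4,1.5,1,1.4],[-4.4,1.8,1.3,1.4],[-4.4,1.8,1.3,1.4],[-4.4,1.8,1.3,1.4],[-4.4,1.8,1.3,1.4],[-4.4,1.8,1.3,1.4]])

```text
clock: 1.43
position: [0.443, 0.2373, 0.1225]
ee_rot: [-0.0, 0.627, 0.779, 0.0]
contact_force: [-0.4, 0.6, -0.4]
width: 0.0752
gripper_force: 0.0
```

```bash
python3 - <<'E'
from h import *
plan(*SPACER[:2],.040,SPACER[2])
E
```

```text
t 1.43 pos [0.443  0.2373 0.1225] yaw 0.216 tilt -1.0 F [-0.4  0.6 -0.4] w 75.2 gf 0.0 UNITS [-0.17  0.    3.3 ] turn 0.09
```

Call:
drive_tool(rows=[[-0.17,0,0.5,0.1],[-0.17,0,1.2,0.1],[-0.17,0,2,0.1],[-0.17,0,2.6,0.1],[-0.17,0,3.1,0.1],[-0.17,0,3.3,0.1],[-0.17,0,3.3,0.1],[-0.17,0,3.3,0.1]])

```text
clock: 2.1
position: [0.4445, 0.2332, 0.0403]
ee_rot: [0.0, 0.631, 0.776, 0.0]
contact_force: [0.4, -0.1, -0.3]
width: 0.0751
gripper_force: 0.0
```

Call:
drive_tool(rows=[[0,0,0,0],[0,0,0,0],[0,0,0,0],[0,0,0,0],[0,0,0,0],[0,0,0,0],[0,0,0,0],[0,0,0,0]], grip=40, newtons=30)

```text
clock: 2.77
position: [0.4452, 0.2328, 0.041]
ee_rot: [0.0, 0.631, 0.776, 0.001]
contact_force: [-0.7, 1.0, 6.6]
width: 0.0497
gripper_force: 31.5
```

```bash
python3 - <<'E'
from h import *
plan(*SPACER[:2],.16,CLAMP[2])
for n in('scene','top'):
    p,d=eyes.get_image(n); np.savez(f"pics/{n}1.npz",p=p,d=d)
a=proj('scene',[.444,.233,.04]);u,v=int(a[0]),int(a[1]);p,_=load('scene',1)
A=cv2.resize(p[v-45:v+35,u-40:u+40,::-1],(400,400),interpolation=2)
a=proj('top',[.444,.233,.04]);u,v=int(a[0]),int(a[1]);p,_=load('top',1)
B=cv2.resize(p[v-40:v+40,u-40:u+40,::-1],(400,400),interpolation=2)
cv2.imwrite('pics/g1.png',np.hstack([A,B]))
E
```

```text
t 2.77 pos [0.4452 0.2328 0.041 ] yaw 0.205 tilt -1.0 F [-0.7  1.   6.6] w 49.7 gf 31.54968023300171 UNITS [ 0.03 -0.04 -4.76] turn -0.66
```

View pics/g1.png

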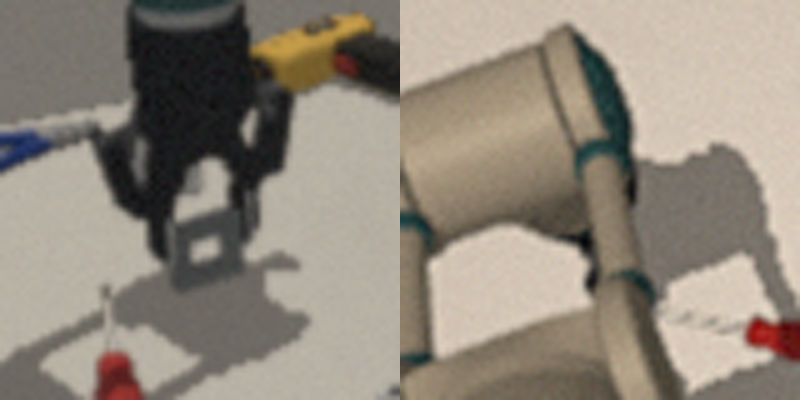

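Left crop: the spacer is held squarely between the fingers at (205,250). The right crop is blocked by the arm.

```bash
python3 - <<'E'
from h import *
p,d=load('scene',1); P=near('scene',d,(.4445,.234),.035); P=P[P[:,2]<.048]
print(len(P),fit(P,PART,[.4445,.234,.207]))
t=cw(0,.02);print(t); plan(*t,.15,CLAMP[2])
E
```

```text
302 (array([0.4412, 0.2343, 0.2389]), np.float64(7.81))
[ 0.54879987 -0.00314283]
t 2.87 pos [0.4452 0.2328 0.041 ] yaw 0.205 tilt -1.0 F [-1.3  0.8  6.9] w 49.3 gf 31.54935121536255 UNITS [-10.08   2.15  -4.36] turn -0.66
```

Call:
drive_tool(rows=[[0,0,-0.8,0],[0,0,-1.8,0],[0,0,-2.8,-0.2],[0,0,-3.6,-0.4],[0,0,-4.2,-0.66],[0,0,-4.4,-0.66],[0,0,-4.4,-0.66],[0,0,-4.4,-0.66]])

```text
clock: 3.53
position: [0.4442, 0.2322, 0.1494]
ee_rot: [-0.0, 0.604, 0.797, -0.0]
contact_force: [-0.6, -0.4, -0.3]
width: 0.0494
gripper_force: 31.5
```

```bash
python3 - <<'E'
from h import *
t=cw(0,.02); plan(*t,.15,CLAMP[2])
E
```

```text
t 3.53 pos [0.4442 0.2322 0.1494] yaw 0.273 tilt -1.0 F [-0.6 -0.4 -0.3] w 49.4 gf 31.484230756759644 UNITS [-10.19   1.49  -0.02] turn 0.0
```

Call:
drive_tool(rows=[[-1.2,0.2,0,0],[-2.7,0.4,0,0],[-4.3,0.6,0,0],[-5.9,0.85,0,0],[-7.5,1.1,0,0],[-9,1.3,0,0],[-10,1.45,0,0],[-10.19,1.49,0,0]])

```text
clock: 4.2
position: [0.5508, -0.007, 0.148]
ee_rot: [0.0, 0.606, 0.796, -0.001]
contact_force: [-0.8, 1.0, 0.6]
width: 0.0494
gripper_force: 31.5
```

```bash
python3 - <<'E'
from h import *
t=cw(0,.02); plan(*t,.085,CLAMP[2])
E
```

```text
t 4.2 pos [ 0.5508 -0.007   0.148 ] yaw 0.27 tilt -1.0 F [-0.8  1.   0.6] w 49.4 gf 31.473695039749146 UNITS [ 0.17 -0.03  2.52] turn -0.04
```

Call:
drive_tool(rows=[[0.1,0,0.4,0],[0.1,0,1,0],[0.1,0,1.6,0],[0.1,0,2.2,0],[0.1,0,2.7,0],[0.1,0,2.7,0],[0.1,0,2.7,0],[0.1,0,2.7,0]])

```text
clock: 4.87
position: [0.5472, 0.0001, 0.0849]
ee_rot: [0.0, 0.603, 0.798, -0.001]
contact_force: [-6.9, -4.6, 25.4]
width: 0.0495
gripper_force: 49.2
```

```bash
python3 - <<'E'
from h import *
t=cw(0,.02); plan(*t,.051,CLAMP[2])
for n in('scene','top'):
    p,d=eyes.get_image(n); np.savez(f"pics/{n}2.npz",p=p,d=d)
p,_=load('scene',2)
cv2.imwrite('pics/g2.png',cv2.resize(p[165:275,220:340,::-1],(720,660)[:2] if 0 else (654,600),interpolation=2))
E
```

```text
t 4.87 pos [5.472e-01 1.000e-04 8.490e-02] yaw 0.277 tilt -1.0 F [-6.9 -4.6 25.4] w 49.5 gf 49.154545068740845 UNITS [-0.14  0.03  1.36] turn 0.03
```

View pics/g2.png

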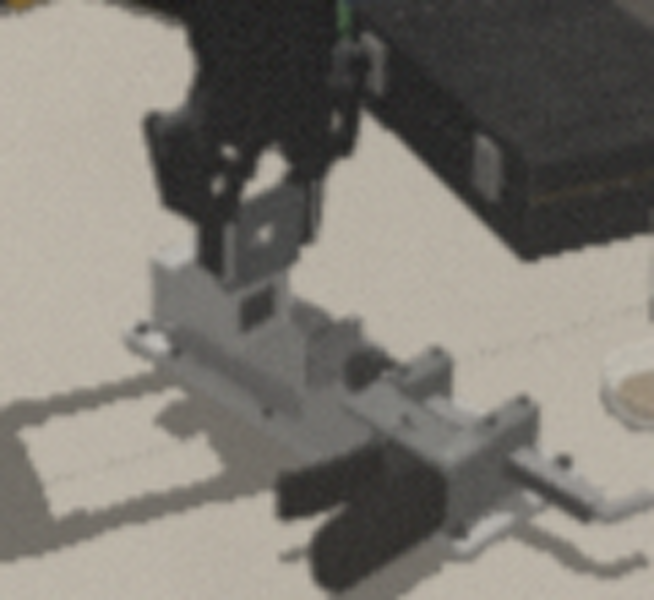

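The spacer came down on the body's top edge, with 25 N upward, and has probably slipped up in the grip. I'll lift it, stand it on free bench, calibrate against the cameras and regrasp.

Call:
drive_tool(rows=[[0,0,-0.8,0],[0,0,-1.6,0],[0,0,-2.4,0],[0,0,-3,0],[0,0,-3,0],[0,0,-3,0],[0,0,-3,0],[0,0,-3,0]])

```text
clock: 5.63
position: [0.5472, 0.0005, 0.1554]
ee_rot: [-0.002, 0.604, 0.797, -0.001]
contact_force: [0.0, -0.2, -2.1]
width: 0.0494
gripper_force: 46.3
```

```bash
python3 - <<'E'
from h import *
plan(.46,.15,.15,CLAMP[2])
p,d=eyes.get_image('scene'); np.savez("pics/scene3.npz",p=p,d=d)
cv2.imwrite('pics/g3.png',cv2.resize(p[125:275,210:350,::-1],(560,600),interpolation=2))
E
```

```text
t 5.63 pos [5.472e-01 5.000e-04 1.554e-01] yaw 0.275 tilt -1.0 F [ 0.  -0.2 -2.1] w 49.4 gf 46.32715165615082 UNITS [ 6.7  -1.74  0.23] turn 0.01
```

View pics/g3.png

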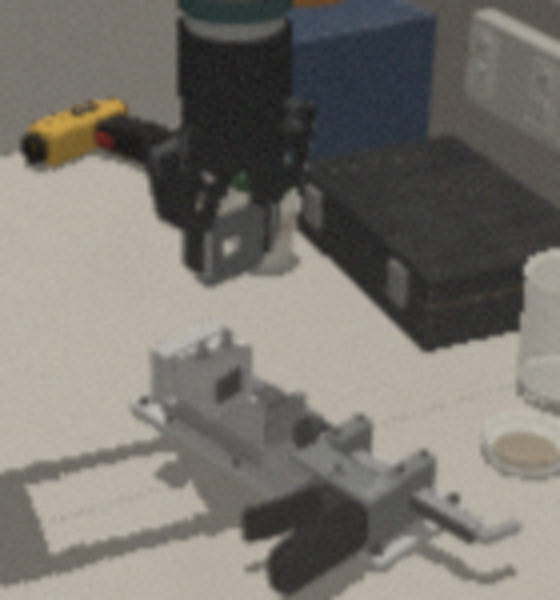

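The spacer at (232,245) is still held but has slipped up about 10 mm, and the clamp and body look undisturbed. I'll set it down at (0.46, 0.15).

Call:
drive_tool(rows=[[1,-0.3,0.3,0],[2.4,-0.6,0.3,0],[3.8,-1,0.3,0],[5.2,-1.4,1,0],[6.4,-1.7,1.8,0],[6.7,-1.74,2.8,0],[6.7,-1.74,3.6,0],[6.7,-1.74,4,0]])

```text
clock: 6.35
position: [0.4586, 0.1497, 0.0544]
ee_rot: [-0.002, 0.603, 0.798, -0.002]
contact_force: [-0.3, 0.4, -0.6]
width: 0.0496
gripper_force: 46.3
```

Call:
drive_tool(rows=[[0,0,0.1,0],[0,0,0.2,0],[0,0,0.3,0],[0,0,0.4,0],[0,0,0.5,0],[0,0,0.55,0],[0,0,0.6,0],[0,0,0.6,0]])

```text
clock: 7.02
position: [0.4615, 0.1491, 0.0424]
ee_rot: [0.0, 0.604, 0.797, 0.0]
contact_force: [0.2, 0.2, -0.3]
width: 0.049
gripper_force: 46.3
```

Call:
drive_tool(rows=[[0,0,0.1,0],[0,0,0.18,0],[0,0,0.26,0],[0,0,0.34,0],[0,0,0.4,0],[0,0,0.44,0],[0,0,0.48,0],[0,0,0.48,0]])

```text
clock: 7.68
position: [0.4614, 0.1492, 0.0301]
ee_rot: [-0.0, 0.604, 0.797, -0.0]
contact_force: [0.2, -0.3, -0.6]
width: 0.0492
gripper_force: 46.3
```

Call:
drive_tool(rows=[[0,0,0.04,0],[0,0,0.08,0],[0,0,0.12,0],[0,0,0.16,0],[0,0,0.16,0],[0,0,0.16,0],[0,0,0.16,0],[0,0,0.16,0]])

```text
clock: 8.35
position: [0.4615, 0.1492, 0.0295]
ee_rot: [0.001, 0.604, 0.797, 0.001]
contact_force: [-6.1, -0.6, 28.2]
width: 0.0497
gripper_force: 49.6
```

Call:
drive_tool(rows=[[0,0,-0.15,0],[0,0,-0.15,0],[0,0,-0.15,0],[0,0,-0.15,0],[0,0,-0.8,0],[0,0,-2.2,0],[0,0,-3.6,0],[-1.5,0,-5,0]], grip=75)

```text
clock: 9.02
position: [0.4687, 0.1228, 0.146]
ee_rot: [-0.001, 0.602, 0.798, 0.001]
contact_force: [1.0, -0.4, 0.0]
width: 0.0747
gripper_force: 0.0
```

Call:
drive_tool(rows=[[-1,0,-0.5,0],[-2.5,0,-1,0],[-4,0,-1,0],[-4,0,-1,0],[-4,0,-1,0],[-4,0,-1,0],[-4,0,-1,0],[-4,0,-1,0]])

```text
clock: 9.68
position: [0.4961, 0.0247, 0.1692]
ee_rot: [-0.001, 0.603, 0.798, -0.0]
contact_force: [0.0, -0.4, 0.2]
width: 0.0747
gripper_force: 0.0
```

```bash
python3 - <<'E'
from h import *
for n in('scene','top'):
    p,d=eyes.get_image(n); np.savez(f"pics/{n}4.npz",p=p,d=d)
    P=near(n,d,(.46,.15),.055)
    print(n,len(P),fit(P,PART,[.46,.15,.27]))
    q=CLAMP;print('clamp',fit(near(n,d,cw(0,-.03),.17),CL,q))
plan(.4615,.1492,.041,.27)
print(proj('top',[.46,.15,.03]),proj('scene',[.46,.15,.03]))
p,_=load('top',4);A=cv2.resize(p[150:250,170:290,::-1],(480,400));p,_=load('scene',4);B=cv2.resize(p[130:230,180:260,::-1],(320,400));cv2.imwrite('pics/g4.png',np.hstack([A,B]))
E
```

```text
scene 591 (array([0.4601, 0.1533, 0.2595]), np.float64(3.981))
clamp (array([ 0.555 , -0.0211,  0.2722]), np.float64(7.151))
top 543 (array([0.4597, 0.1497, 0.2994]), np.float64(5.662))
clamp (array([ 0.5518, -0.0231,  0.2877]), np.float64(9.981))
t 9.78 pos [0.4964 0.0246 0.1695] yaw 0.276 tilt -1.0 F [ 0.2 -0.5 -0. ] w 75.0 gf 0.0 UNITS [5.17 0.02 5.14] turn 0.06
(np.float64(227.09626178269224), np.float64(220.09966153398813)) (np.float64(220.9596402288783), np.float64(205.68313375495427))
```

The spacer stands upright on the bench, camera mean (0.460, 0.1515). I'll regrasp it centred.

Call:
drive_tool(rows=[[1.2,0,0,0],[2.6,0,0,0],[4.2,0,0.4,0],[5.2,0,1,0],[5.27,0,2,0.06],[5.27,0,3,0.06],[5.27,0,3.3,0.06],[5.27,0,3.3,0.06]])

```text
clock: 10.45
position: [0.4592, 0.1507, 0.0855]
ee_rot: [-0.002, 0.606, 0.796, -0.002]
contact_force: [-0.1, -0.1, -0.1]
width: 0.0749
gripper_force: 0.0
```

```bash
python3 - <<'E'
from h import *
plan(.4608,.1517,.041,.2734)
E
```

```text
t 10.45 pos [0.4592 0.1507 0.0855] yaw 0.269 tilt -1.0 F [-0.1 -0.1 -0.1] w 74.9 gf 0.0 UNITS [0.02 0.08 1.78] turn -0.04
```

Call:
drive_tool(rows=[[0,0,0.4,0],[0,0,0.9,0],[0,0,1.4,0],[0,0,1.84,0],[0,0,1.84,0],[0,0,1.84,0],[0,0,1.84,0],[0,0,1.84,0]])

```text
clock: 11.12
position: [0.4622, 0.1505, 0.0424]
ee_rot: [0.001, 0.606, 0.795, 0.001]
contact_force: [-0.3, -0.1, -0.2]
width: 0.0747
gripper_force: 0.0
```

Call:
drive_tool(rows=[[0,0,0,0],[0,0,0,0],[0,0,0,0],[0,0,0,0],[0,0,0,0],[0,0,0,0],[0,0,-1.2,0],[0,0,-2.6,0]], grip=40, newtons=40)

```text
clock: 11.78
position: [0.4588, 0.15, 0.1049]
ee_rot: [-0.002, 0.606, 0.795, -0.003]
contact_force: [0.2, 0.1, -0.8]
width: 0.0489
gripper_force: 41.9
```

```bash
python3 - <<'E'
from h import *
t=cw(.0008,.016); print(t);plan(*t,.13,CLAMP[2])
E
```

```text
[ 0.55065018 -0.00677826]
t 11.78 pos [0.4588 0.15   0.1049] yaw 0.268 tilt -1.0 F [ 0.2  0.1 -0.8] w 48.9 gf 41.86849236488342 UNITS [-7.02  1.88 -1.02] turn -0.05
```

Call:
drive_tool(rows=[[-0.8,0.2,-0.5,0],[-2.2,0.6,-1,0],[-3.6,1,-1,0],[-5,1.35,-1,0],[-6.2,1.65,-1,0],[-7,1.85,-1,-0.03],[-7,1.85,-1,-0.03],[-7,1.85,-1,-0.03]])

```text
clock: 12.45
position: [0.5521, -0.0069, 0.1309]
ee_rot: [-0.001, 0.606, 0.795, -0.0]
contact_force: [-1.3, 0.0, -2.0]
width: 0.0492
gripper_force: 41.9
```

Call:
drive_tool(rows=[[0,0,0.3,0],[0,0,0.6,0],[0,0,0.6,0],[0,0,0.6,0],[0,0,0.6,0],[0,0,0.6,0],[0,0,0.6,0],[0,0,0.6,0]])

```text
clock: 13.12
position: [0.5522, -0.006, 0.1165]
ee_rot: [0.0, 0.605, 0.796, 0.0]
contact_force: [-0.1, -0.4, -0.3]
width: 0.0492
gripper_force: 41.9
```

```bash
python3 - <<'E'
from h import *
t=cw(.0008,.0145); plan(*t,.051,CLAMP[2])
E
```

```text
t 13.12 pos [ 0.5522 -0.006   0.1165] yaw 0.271 tilt -1.0 F [-0.1 -0.4 -0.3] w 49.2 gf 41.93725347518921 UNITS [-0.07 -0.07  2.62] turn -0.02
```

Descend to TCP 0.062 first, just below the body's top, then check force.

Call:
drive_tool(rows=[[-0.07,-0.07,0.3,-0.02],[-0.07,-0.07,0.6,-0.02],[-0.07,-0.07,0.9,-0.02],[-0.07,-0.07,1.2,-0.02],[-0.07,-0.07,1.5,-0.02],[-0.07,-0.07,1.7,-0.02],[-0.07,-0.07,1.8,-0.02],[-0.07,-0.07,1.8,-0.02]])

```text
clock: 13.78
position: [0.5504, -0.0082, 0.0703]
ee_rot: [-0.001, 0.604, 0.797, -0.0]
contact_force: [-0.2, -0.6, -1.6]
width: 0.0493
gripper_force: 41.9
```

Call:
drive_tool(rows=[[0,0,0.1,0],[0,0,0.2,0],[0,0,0.3,0],[0,0,0.4,0],[0,0,0.5,0],[0,0,0.6,0],[0,0,0.65,0],[0,0,0.65,0]])

```text
clock: 14.45
position: [0.5506, -0.0082, 0.0546]
ee_rot: [-0.0, 0.604, 0.797, -0.0]
contact_force: [-0.3, -0.3, -0.7]
width: 0.0489
gripper_force: 41.9
```

```bash
python3 - <<'E'
from h import *
t=cw(.0008,.0145); plan(*t,.051,CLAMP[2])
E
```

```text
t 14.45 pos [ 0.5506 -0.0082  0.0546] yaw 0.273 tilt -1.0 F [-0.3 -0.3 -0.7] w 48.9 gf 41.93765938282013 UNITS [-0.    0.02  0.15] turn -0.0
```

Call:
drive_tool(rows=[[0,0,0.04,0],[0,0,0.08,0],[0,0,0.11,0],[0,0,0.13,0],[0,0,0.13,0],[0,0,0.13,0],[0,0,0.13,0],[0,0,0.13,0]])

```text
clock: 15.12
position: [0.5509, -0.0083, 0.0521]
ee_rot: [0.0, 0.604, 0.797, 0.0]
contact_force: [-1.4, 1.0, 5.0]
width: 0.0493
gripper_force: 42.4
```

Call:
drive_tool(rows=[[0,0,0,0],[0,0,0,0],[0,0,0,0],[0,0,0,0],[0,0,0,0],[0,0,-0.6,0],[0,0,-1.6,0],[0,0,-3,0]], grip=72)

```text
clock: 15.78
position: [0.5487, -0.008, 0.125]
ee_rot: [-0.003, 0.604, 0.797, -0.002]
contact_force: [0.4, -0.1, 0.4]
width: 0.0717
gripper_force: 0.0
```

Call:
drive_tool(rows=[[1.2,-0.3,-0.6,0.6],[2.6,-0.7,-0.6,1.5],[4,-1,-0.6,2.5],[5.4,-1.4,-0.6,3.5],[6.8,-1.8,-0.6,4.5],[8.2,-2.2,-0.6,5.5],[9.6,-2.5,-0.6,6.5],[11,-2.8,-0.6,6.6]])

```text
clock: 16.45
position: [0.4081, 0.2389, 0.1419]
ee_rot: [-0.0, 0.84, 0.543, 0.0]
contact_force: [0.7, 0.2, -0.5]
width: 0.0718
gripper_force: 0.0
```

```bash
python3 - <<'E'
from h import *
plan(*COVER[:2],.12,COVER[2])
SP=CL+[(-25,25,9,23,10,56)]
for n in('scene','top'):
    p,d=eyes.get_image(n); np.savez(f"pics/{n}5.npz",p=p,d=d)
p,_=load('scene',5);B=cv2.resize(p[180:260,230:350,::-1],(780,520),interpolation=2);cv2.imwrite('pics/g5.png',B)
E
```

```text
t 16.45 pos [0.4081 0.2389 0.1419] yaw -0.422 tilt -1.0 F [ 0.7  0.2 -0.5] w 71.8 gf 0.0 UNITS [ 5.58 -0.26  0.88] turn -0.02
```

View pics/g5.png

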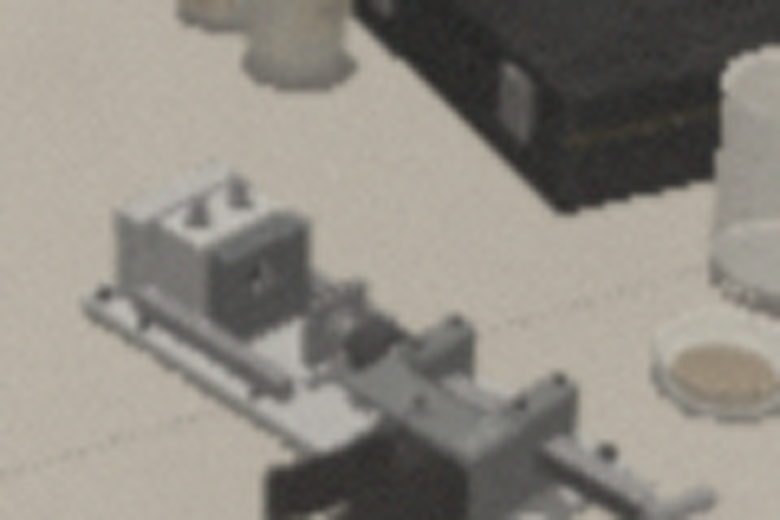

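The spacer stands upright in the channel right by the body at (260,275). Now the cover.

Call:
drive_tool(rows=[[1,0,0,0],[2.4,-0.1,0,0],[3.8,-0.2,0.3,0],[5.1,-0.26,0.6,0],[5.58,-0.26,0.88,0],[5.58,-0.26,0.88,0],[5.58,-0.26,0.88,0],[5.58,-0.26,0.88,0]], grip=75)

```text
clock: 17.22
position: [0.4595, 0.3661, 0.1195]
ee_rot: [0.0, 0.839, 0.545, -0.001]
contact_force: [-0.1, -0.1, -0.1]
width: 0.0747
gripper_force: 0.0
```

```bash
python3 - <<'E'
from h import *
plan(*COVER[:2],.041,COVER[2])
E
```

```text
t 17.22 pos [0.4595 0.3661 0.1195] yaw -0.419 tilt -1.0 F [-0.1 -0.1 -0.1] w 74.7 gf 0.0 UNITS [ 0.1  -0.05  3.14] turn 0.01
```

Call:
drive_tool(rows=[[0.1,-0.05,0.5,0],[0.1,-0.05,1.1,0],[0.1,-0.05,1.8,0],[0.1,-0.05,2.5,0],[0.1,-0.05,3,0],[0.1,-0.05,3.14,0],[0.1,-0.05,3.14,0],[0.1,-0.05,3.14,0]])

```text
clock: 17.88
position: [0.4602, 0.37, 0.0422]
ee_rot: [0.0, 0.839, 0.545, 0.0]
contact_force: [-0.4, 0.0, 1.0]
width: 0.0748
gripper_force: 0.0
```

Call:
drive_tool(rows=[[0,0,0,0],[0,0,0,0],[0,0,0,0],[0,0,0,0],[0,0,0,0],[0,0,0,0],[0,0,-1.2,0],[0,0,-2.6,0]], grip=40, newtons=40)

```text
clock: 18.55
position: [0.4577, 0.3693, 0.1044]
ee_rot: [-0.0, 0.838, 0.545, -0.004]
contact_force: [0.3, -0.1, -0.1]
width: 0.049
gripper_force: 42.1
```

```bash
python3 - <<'E'
from h import *
t=cw(.0008,.001); print(t);plan(*t,.14,CLAMP[2])
E
```

```text
[ 0.55470028 -0.02122114]
t 18.55 pos [0.4577 0.3693 0.1044] yaw -0.418 tilt -1.0 F [ 0.3 -0.1 -0.1] w 49.0 gf 42.08596587181091 UNITS [-12.71   9.88  -1.39] turn -6.6
```

Call:
drive_tool(rows=[[-0.8,0.6,-0.8,-0.4],[-2,1.5,-1.4,-1.2],[-3.4,2.6,-1.5,-2.2],[-4.8,3.7,-1.5,-3.2],[-6.2,4.8,-1.5,-4.2],[-7.6,5.9,-1.5,-5.2],[-9,7,-1.5,-6],[-10.2,7.9,-1.5,-6.6]])

```text
clock: 19.22
position: [0.5345, 0.0654, 0.1439]
ee_rot: [0.0, 0.603, 0.798, 0.0]
contact_force: [1.0, 0.3, -1.2]
width: 0.0494
gripper_force: 42.2
```

```bash
python3 - <<'E'
from h import *
t=cw(.0008,.001); plan(*t,.13,CLAMP[2])
E
```

```text
t 19.22 pos [0.5345 0.0654 0.1439] yaw 0.277 tilt -1.0 F [ 1.   0.3 -1.2] w 49.4 gf 42.15363800525665 UNITS [-3.55 -0.17  0.55] turn 0.04
```

Call:
drive_tool(rows=[[-0.5,0,0,0],[-1.4,-0.05,0.1,0],[-2.3,-0.1,0.2,0.04],[-3,-0.15,0.4,0.04],[-3.4,-0.17,0.5,0.04],[-3.4,-0.17,0.55,0.04],[-3.4,-0.17,0.55,0.04],[-3.4,-0.17,0.55,0.04]])

```text
clock: 19.88
position: [0.5529, -0.0146, 0.1299]
ee_rot: [-0.001, 0.606, 0.796, 0.0]
contact_force: [0.1, -0.0, -1.5]
width: 0.0491
gripper_force: 42.1
```

```bash
python3 - <<'E'
from h import *
t=cw(.0008,.001); plan(*t,.052,CLAMP[2])
E
```

```text
t 19.88 pos [ 0.5529 -0.0146  0.1299] yaw 0.269 tilt -1.0 F [ 0.1 -0.  -1.5] w 49.1 gf 42.144232392311096 UNITS [-0.28  0.    3.12] turn -0.04
```

Call:
drive_tool(rows=[[-0.18,0,0.2,0],[-0.18,0,0.6,0],[-0.18,0,1,0],[-0.18,0,1.4,0],[-0.18,0,1.7,0],[-0.18,0,1.9,0],[-0.18,0,1.9,0],[-0.18,0,1.9,0]])

```text
clock: 20.55
position: [0.5543, -0.0201, 0.082]
ee_rot: [-0.0, 0.606, 0.796, -0.0]
contact_force: [-1.0, -0.2, -1.2]
width: 0.049
gripper_force: 42.1
```

```bash
python3 - <<'E'
from h import *
t=cw(.0008,.001); plan(*t,.052,CLAMP[2])
E
```

```text
t 20.55 pos [ 0.5543 -0.0201  0.082 ] yaw 0.269 tilt -1.0 F [-1.  -0.2 -1.2] w 49.0 gf 42.14596152305603 UNITS [-0.05  0.    1.2 ] turn -0.04
```

Call:
drive_tool(rows=[[-0.05,0,0.2,-0.04],[-0.05,0,0.4,-0.04],[-0.05,0,0.6,-0.04],[-0.05,0,0.8,-0.04],[-0.05,0,0.95,-0.04],[-0.05,0,1.05,-0.04],[-0.05,0,1.1,-0.04],[-0.05,0,1.1,-0.04]])

```text
clock: 21.22
position: [0.5555, -0.0217, 0.0555]
ee_rot: [0.001, 0.604, 0.797, 0.0]
contact_force: [-0.2, -0.3, 3.9]
width: 0.0495
gripper_force: 45.0
```

Call:
drive_tool(rows=[[0,0,0.04,0],[0,0,0.08,0],[0,0,0.12,0],[0,0,0.12,0],[0,0,0.12,0],[0,0,0.12,0],[0,0,0.12,0],[0,0,0.12,0]])

```text
clock: 21.88
position: [0.5556, -0.0218, 0.053]
ee_rot: [0.001, 0.604, 0.797, 0.0]
contact_force: [-1.0, -1.1, 7.3]
width: 0.0493
gripper_force: 45.9
```

Call:
drive_tool(rows=[[0,0,0,0],[0,0,0,0],[0,0,0,0],[0,0,0,0],[0,0,0,0],[0,0,-0.6,0],[0,0,-1.6,0],[0,0,-3,0]], grip=72)

```text
clock: 22.55
position: [0.5526, -0.021, 0.1251]
ee_rot: [-0.003, 0.604, 0.797, -0.002]
contact_force: [0.5, -0.3, -0.6]
width: 0.0719
gripper_force: 0.0
```

Call:
drive_tool(rows=[[-0.8,-0.4,-0.6,1.1],[-1.6,-0.8,-0.6,2.3],[-2.4,-1.2,-0.6,3.4],[-3.2,-1.6,-0.6,4.6],[-4,-2,-0.6,5.7],[-4.8,-2.4,-0.6,6.9],[-5.3,-2.7,-0.6,8],[-5.5,-2.9,-0.6,9.2]], grip=82)

```text
clock: 23.22
position: [0.5219, -0.1754, 0.1418]
ee_rot: [0.0, 0.906, 0.423, -0.0]
contact_force: [-0.0, -0.1, -0.1]
width: 0.0816
gripper_force: 0.0
```

```bash
python3 - <<'E'
from h import *
t=cw(-.072+.0008,-.136); plan(*t,.14,CLAMP[2]-np.pi/2+1e-3)
for n in('scene','top'):
    p,d=eyes.get_image(n); np.savez(f"pics/{n}6.npz",p=p,d=d)
p,_=load('scene',6);B=cv2.resize(p[180:280,230:350,::-1],(720,600),interpolation=2);cv2.imwrite('pics/g6.png',B)
E
```

```text
t 23.22 pos [ 0.5219 -0.1754  0.1418] yaw -0.697 tilt -1.0 F [-0.  -0.1 -0.1] w 81.6 gf 0.0 UNITS [ 0.1  -0.06  0.07] turn 5.72
```

View pics/g6.png

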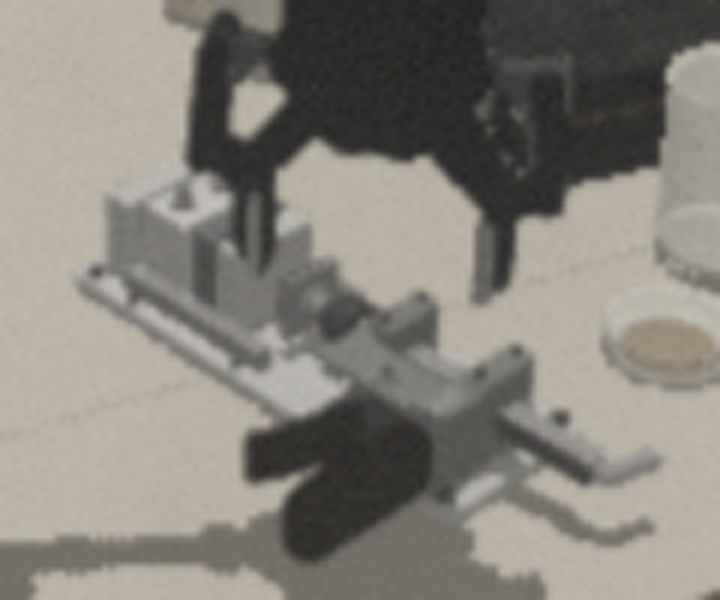

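The cover stands behind the spacer at (265,270), just ahead of the pad. Next I'll turn above the grip.

Call:
drive_tool(rows=[[0.1,-0.06,0,1.1],[0.1,-0.06,0,2.3],[0.1,-0.06,0,3.4],[0.1,-0.06,0,4.6],[0.1,-0.06,0,5.7],[0.1,-0.06,0,5.72],[0.1,-0.06,0,5.72],[0.1,-0.06,0,5.72]])

```text
clock: 23.98
position: [0.5226, -0.1699, 0.1419]
ee_rot: [-0.0, 0.99, 0.143, 0.0]
contact_force: [-0.1, 0.5, -1.1]
width: 0.082
gripper_force: 0.0
```

```bash
python3 - <<'E'
from h import *
t=cw(-.072+.0008,-.136); plan(*t,.036,CLAMP[2]-np.pi/2+1e-3)
E
```

```text
t 23.98 pos [ 0.5226 -0.1699  0.1419] yaw -1.284 tilt -1.0 F [-0.1  0.5 -1.1] w 82.0 gf 0.0 UNITS [-0.04  0.1   4.24] turn 0.11
```

Call:
drive_tool(rows=[[-0.04,0.1,0.6,0.11],[-0.04,0.1,1.4,0.11],[-0.04,0.1,2.2,0.11],[-0.04,0.1,3,0.11],[-0.04,0.1,3.7,0.11],[-0.04,0.1,4.1,0.11],[-0.04,0.1,4.24,0.11],[-0.04,0.1,4.24,0.11]])

```text
clock: 24.65
position: [0.522, -0.1729, 0.0353]
ee_rot: [-0.0, 0.991, 0.135, -0.001]
contact_force: [0.5, 0.9, 0.2]
width: 0.082
gripper_force: 0.0
```

```bash
python3 - <<'E'
from h import *
t=cw(-.072+.0008,-.136); plan(*t,.036,CLAMP[2]-np.pi/2+1e-3)
s=get_state(); print(np.dot(s['contact_force'][:2],[-np.sin(CLAMP[2]),np.cos(CLAMP[2])]))
E
```

```text
t 24.65 pos [ 0.522  -0.1729  0.0353] yaw -1.299 tilt -1.0 F [0.5 0.9 0.2] w 82.0 gf 0.0 UNITS [ 0.02 -0.01 -0.03] turn -0.02
0.7045032795988431
```

Call:
drive_tool(rows=[[0,0,0,0],[0,0,0,0],[0,0,0,0],[0,0,0,0],[0,0,0,0],[0,0,0,0],[0,0,0,0],[0,0,0,0]], grip=38, newtons=30)

```text
clock: 25.32
position: [0.5213, -0.1719, 0.0373]
ee_rot: [-0.001, 0.991, 0.135, -0.001]
contact_force: [-3.3, 4.0, 5.5]
width: 0.0382
gripper_force: 6.0
```

```bash
cat >> h.py <<'E'
def fy():
    s=get_state(); return round(float(np.dot(s['contact_force'][:2],[-np.sin(CLAMP[2]),np.cos(CLAMP[2])])),2), round(s['width']*1000,1), round(s['gripper_force'],1), s['position'].round(4)
def rodcloud(k):
    for n in('scene','top'):
        p,d=eyes.get_image(n); np.savez(f"pics/{n}{k}.npz",p=p,d=d)
        L=toloc(cloud(n,d)[d>0],CLAMP)*1000
        m=(abs(L[:,0])<17)&(L[:,2]>16)&(L[:,2]<62)&(L[:,1]>-80)&(L[:,1]<30)
        print(n,'hist y', np.histogram(L[m,1],np.arange(-80,31,5))[0], 'hi z>44', np.histogram(L[m&(L[:,2]>44),1],np.arange(-80,31,5))[0])
        m=(abs(L[:,0])<12)&(L[:,2]>24)&(L[:,2]<46)&(L[:,1]<-160)&(L[:,1]>-260)
        print(n,'tail', np.sort(L[m,1])[:6].round(),m.sum())
E
python3 - <<'E'
from h import *
print(fy()); rodcloud(7)
E
```

```text
(4.69, 38.2, 6.0, array([ 0.5213, -0.1719,  0.0373]))
scene hist y [ 0  0  0  0  0  0  0  0  0  0  0  3  0  0  0  1  5  2 13 11 11  7] hi z>44 [ 0  0  0  0  0  0  0  0  0  0  0  0  0  0  0  1  5  2 13 11 11  7]
scene tail [-202. -201. -200. -200. -200. -200.] 102
top hist y [ 6  5  5  7  6 12  9 11  5  5  7 23  0  1 12 12 20  7 12 18 10 12] hi z>44 [ 0  0  0  0  2  6  4  3  0  0  5 13  0  1 12 12 13  7 12 17  5 12]
top tail [] 0
```

```bash
cat >> h.py <<'E'
def rod(k,take=False):
    n='top'
    if take:
        for n in('scene','top'):
            p,d=eyes.get_image(n); np.savez(f"pics/{n}{k}.npz",p=p,d=d)
    o=[]
    p,d=load('top',k);L=toloc(cloud('top',d)[d>0],CLAMP)*1000
    m=(abs(L[:,0])<16)&(abs(L[:,2]-50)<5)&(L[:,1]>-55)&(L[:,1]<-2)
    o.append(np.percentile(L[m,1],[5,25,50,75,95]).round(1) if m.sum() else None); o.append(m.sum())
    p,d=load('scene',k);L=toloc(cloud('scene',d)[d>0],CLAMP)*1000
    m=(abs(L[:,0])<9)&(L[:,2]>24)&(L[:,2]<46)&(L[:,1]<-160)&(L[:,1]>-260)
    o.append(np.percentile(L[m,1],[1,5,10]).round(1) if m.sum() else None);o.append(m.sum())
    print(k,*o)
E
python3 - <<'E'
from h import *
for k in(0,4,5,6,7): rod(k)
E
```

```text
0 [-52.6 -34.2 -32.8 -30.9 -29.6] 18 [-209.3 -206.9 -204.2] 120
4 None 0 [-208.7 -207.3 -205. ] 119
5 [-53.6 -34.7 -32.7 -30.7 -29.9] 21 [-209.1 -207.3 -204.5] 117
6 [-54.  -34.2 -31.9 -15.5  -3.6] 26 [-209.7 -207.7 -205. ] 118
7 [-52.3 -46.4 -25.1 -22.6 -13.7] 29 [-199.7 -197.9 -195.5] 97
```

Call:
drive_tool(rows=[[0,0,0,0],[0,0,0,0],[0,0,0,0],[0,0,0,0],[0,0,0,0],[0,0,0,0],[0,0,0,0],[0,0,0,0]], grip=78)

```text
clock: 26.08
position: [0.5224, -0.1733, 0.036]
ee_rot: [0.0, 0.991, 0.135, 0.0]
contact_force: [0.2, 0.4, -0.3]
width: 0.0778
gripper_force: 0.0
```

```bash
python3 - <<'E'
from h import *
print(fy()); rod(8,True)
E
```

```text
(0.31, 77.8, 0.0, array([ 0.5224, -0.1733,  0.036 ]))
8 [-54.3 -45.4 -24.6 -21.9  -8.8] 31 [-199.3 -198.7 -195.9] 92
```

Call:
drive_tool(rows=[[0,0,0,0],[0,0,0,0],[0,0,0,0],[0,0,0,0],[0,0,0,0],[0,0,0,0],[0,0,0,0],[0,0,0,0]], grip=37)

```text
clock: 26.85
position: [0.5209, -0.1725, 0.0362]
ee_rot: [-0.001, 0.991, 0.135, -0.001]
contact_force: [-3.8, 2.2, 5.4]
width: 0.0372
gripper_force: 7.5
```

```bash
python3 - <<'E'
from h import *
print(fy()); rod(9,True)
E
```

```text
(3.11, 37.2, 7.5, array([ 0.5209, -0.1725,  0.0362]))
9 [-43.1 -36.3 -14.1 -11.7  -7.8] 31 [-189.8 -188.5 -187. ] 70
```

Call:
drive_tool(rows=[[0,0,0,0],[0,0,0,0],[0,0,0,0],[0,0,0,0],[0,0,0,0],[0,0,0,0],[0,0,0,0],[0,0,0,0]], grip=78)

```text
clock: 27.62
position: [0.5224, -0.1733, 0.036]
ee_rot: [0.0, 0.991, 0.135, 0.0]
contact_force: [-1.3, 0.2, -0.5]
width: 0.0782
gripper_force: 0.0
```

```bash
python3 - <<'E'
from h import *
print(fy()); rod(10,True)
p,d=load('top',10); L=toloc(cloud('top',d)[d>0],CLAMP)*1000
m=(abs(L[:,0])<22)&(abs(L[:,2]-56)<5)&(L[:,1]>-20)&(L[:,1]<90); print(np.histogram(L[m,1],np.arange(-20,91,5)))
E
```

```text
(0.53, 78.2, 0.0, array([ 0.5224, -0.1733,  0.036 ]))
10 [-44.2 -36.2 -14.4 -11.9  -8.1] 29 [-189.1 -188.  -186.9] 64
(array([ 1,  5, 14, 16, 15,  8, 16, 18,  7, 18, 17, 14, 10, 18, 17,  6, 18,
       17, 20,  6,  0,  0]), array([-20, -15, -10,  -5,   0,   5,  10,  15,  20,  25,  30,  35,  40,
        45,  50,  55,  60,  65,  70,  75,  80,  85,  90]))
```

Call:
drive_tool(rows=[[0,0,0,0],[0,0,0,0],[0,0,0,0],[0,0,0,0],[0,0,0,0],[0,0,0,0],[0,0,0,0],[0,0,0,0]], grip=37)

```text
clock: 28.38
position: [0.5209, -0.1725, 0.0363]
ee_rot: [-0.001, 0.991, 0.135, -0.001]
contact_force: [-3.7, 1.7, 5.7]
width: 0.037
gripper_force: 7.4
```

```bash
python3 - <<'E'
from h import *
print(fy()); rod(11,True)
E
```

```text
(2.68, 37.0, 7.4, array([ 0.5209, -0.1725,  0.0363]))
11 [-32.6 -28.7  -5.2  -3.3  -2. ] 20 [-179.7 -178.2 -177.6] 45
```

Call:
drive_tool(rows=[[0,0,0,0],[0,0,0,0],[0,0,0,0],[0,0,0,0],[0,0,0,0],[0,0,0,0],[0,0,0,0],[0,0,0,0]], grip=78)

```text
clock: 29.15
position: [0.5224, -0.1732, 0.036]
ee_rot: [0.0, 0.991, 0.135, 0.0]
contact_force: [-0.2, 1.5, 1.0]
width: 0.0779
gripper_force: 0.0
```

```bash
python3 - <<'E'
from h import *
print(fy()); rod(12,True)
E
```

```text
(1.5, 77.9, 0.0, array([ 0.5224, -0.1732,  0.036 ]))
12 [-33.9 -28.6 -22.6  -4.2  -2.1] 24 [-179.3 -178.7 -178.1] 43
```

Call:
drive_tool(rows=[[0,0,0,0],[0,0,0,0],[0,0,0,0],[0,0,0,0],[0,0,0,0],[0,0,0,0],[0,0,0,0],[0,0,0,0]], grip=51)

```text
clock: 29.92
position: [0.5207, -0.1705, 0.0359]
ee_rot: [-0.003, 0.991, 0.134, -0.001]
contact_force: [-1.9, 6.4, 4.5]
width: 0.0513
gripper_force: 3.6
```

```bash
python3 - <<'E'
from h import *
print(fy()); rod(13,True)
E
```

```text
(6.63, 51.3, 3.6, array([ 0.5207, -0.1705,  0.0359]))
13 [-31.7 -25.5 -18.6  -4.1  -2.5] 24 [-176.7 -175.6 -174. ] 39
```

Call:
drive_tool(rows=[[0,0,0,0],[0,0,0,0],[0,0,0,0],[0,0,0,0],[0,0,0,0],[0,0,0,0],[0,0,0,0],[0,0,0,0]], grip=48)

```text
clock: 30.68
position: [0.5205, -0.1702, 0.036]
ee_rot: [-0.003, 0.991, 0.134, -0.001]
contact_force: [-1.7, 7.6, 5.3]
width: 0.0483
gripper_force: 4.0
```

```bash
python3 - <<'E'
from h import *
print(fy()); rod(14,True)
E
```

```text
(7.75, 48.3, 4.0, array([ 0.5205, -0.1702,  0.036 ]))
14 [-30.  -23.2 -15.6  -3.7  -2.2] 21 [-177.4 -176.4 -175.6] 34
```

Call:
drive_tool(rows=[[0,0,0,0],[0,0,0,0],[0,0,0,0],[0,0,0,0],[0,0,0,0],[0,0,0,0],[0,0,0,0],[0,0,0,0]], grip=44)

```text
clock: 31.45
position: [0.5202, -0.1698, 0.0359]
ee_rot: [-0.003, 0.991, 0.134, -0.002]
contact_force: [-2.3, 9.0, 6.4]
width: 0.0439
gripper_force: 4.5
```

```bash
python3 - <<'E'
from h import *
print(fy()); rod(15,True); rod(15,True); rod(15,True)
p,_=load('scene',15);B=cv2.resize(p[205:265,255:345,::-1],(780,520),interpolation=2);cv2.imwrite('pics/g15.png',B)
E
```

```text
(9.28, 43.9, 4.5, array([ 0.5202, -0.1698,  0.0359]))
15 [-28.8 -23.6  -5.2  -4.1  -2.8] 15 [-176.  -175.2 -174.3] 35
15 [-28.3 -23.4 -11.4  -4.1  -2.6] 20 [-175.5 -175.2 -173.7] 34
15 [-29.8 -25.7 -18.9  -3.9  -2.4] 23 [-175.2 -174.9 -172.4] 33
```

Call:
drive_tool(rows=[[0,0,0,0],[0,0,0,0],[0,0,0,0],[0,0,0,0],[0,0,0,0],[0,0,0,0],[0,0,0,0],[0,0,0,0]], grip=50)

```text
clock: 32.42
position: [0.5208, -0.1712, 0.0355]
ee_rot: [-0.002, 0.991, 0.134, -0.001]
contact_force: [-1.0, 6.1, 0.5]
width: 0.0501
gripper_force: 3.0
```

```bash
python3 - <<'E'
from h import *
print(fy()); rod(16,True)
E
```

```text
(6.1, 50.1, 3.0, array([ 0.5208, -0.1712,  0.0355]))
16 [-31.8 -26.5 -20.9  -4.1  -2.4] 25 [-175.9 -175.1 -174.2] 33
```

Call:
drive_tool(rows=[[0,0,0,0],[0,0,0,0],[0,0,0,0],[0,0,0,0],[0,0,0,0],[0,0,0,0],[0,0,0,0],[0,0,0,0]], grip=58)

```text
clock: 33.18
position: [0.5216, -0.1727, 0.0357]
ee_rot: [-0.001, 0.991, 0.135, -0.001]
contact_force: [-3.2, 4.1, -3.4]
width: 0.0581
gripper_force: 2.4
```

```bash
python3 - <<'E'
from h import *
print(fy()); rod(17,True)
E
```

```text
(4.81, 58.1, 2.4, array([ 0.5216, -0.1727,  0.0357]))
17 [-27.2 -22.1  -5.7  -3.2  -2.3] 18 [-177.  -176.6 -175.9] 38
```

```bash
cat >> h.py <<'E'
def shift(k0,k,c3,hw,hh,n='scene',f=8):
    # subpixel shift (mm along clamp y) of a patch centred at clamp-local point c3 (m)
    W=lambda y:(lambda u:proj(n,[u[0],u[1],c3[2]]))(cw(c3[0],c3[1]+y))
    a=np.array(W(0)); ax=(np.array(W(.01))-a)/10
    A=cv2.GaussianBlur(load(n,k0)[0],(3,3),0); B=cv2.GaussianBlur(load(n,k)[0],(3,3),0)
    T=cv2.getRectSubPix(A,(2*hw+1,2*hh+1),tuple(map(float,a)))
    ss=np.arange(-3,40,.2); r=[]
    for s in ss:
        q=a+ax*s
        r.append(cv2.matchTemplate(cv2.getRectSubPix(B,T.shape[1::-1],tuple(map(float,q))),T,cv2.TM_CCOEFF_NORMED)[0,0])
    i=int(np.argmax(r)); lo,hi=max(i-6,0),i+7; p=np.polyfit(ss[lo:hi],r[lo:hi],2)
    return round(-p[1]/2/p[0],2),round(r[i],2)
E
python3 - <<'E'
from h import *
for k in(4,6,7,8,9,10,11,12,13,14,15,16,17):
    print(k,'tail',shift(5,k,(0.0,-.222,.033),9,7),'tail17',shift(17,k,(0.0,-.187,.033),8,6),'cover',shift(12,k,(-.003,.007,.062),6,6))
E
```

```text
4 tail (np.float64(0.01), np.float32(1.0)) tail17 (np.float64(-0.77), np.float32(0.33)) cover (np.float64(43.27), np.float32(0.55))
6 tail (np.float64(-0.05), np.float32(1.0)) tail17 (np.float64(-0.71), np.float32(0.34)) cover (np.float64(11.35), np.float32(0.36))
7 tail (np.float64(9.32), np.float32(0.99)) tail17 (np.float64(38.75), np.float32(0.65)) cover (np.float64(-3.42), np.float32(0.83))
8 tail (np.float64(9.39), np.float32(0.99)) tail17 (np.float64(37.5), np.float32(0.62)) cover (np.float64(-1.69), np.float32(0.94))
9 tail (np.float64(19.41), np.float32(0.98)) tail17 (np.float64(-1.55), np.float32(0.67)) cover (np.float64(-3.57), np.float32(0.79))
10 tail (np.float64(19.31), np.float32(0.98)) tail17 (np.float64(-2.05), np.float32(0.67)) cover (np.float64(-1.72), np.float32(0.94))
11 tail (np.float64(28.09), np.float32(0.89)) tail17 (np.float64(-1.49), np.float32(0.98)) cover (np.float64(-1.5), np.float32(0.81))
12 tail (np.float64(27.92), np.float32(0.89)) tail17 (np.float64(-1.66), np.float32(0.98)) cover (np.float64(-0.01), np.float32(1.0))
13 tail (np.float64(31.07), np.float32(0.85)) tail17 (np.float64(0.17), np.float32(0.99)) cover (np.float64(-0.25), np.float32(0.89))
14 tail (np.float64(31.12), np.float32(0.84)) tail17 (np.float64(0.18), np.float32(0.99)) cover (np.float64(-0.17), np.float32(0.87))
15 tail (np.float64(32.06), np.float32(0.85)) tail17 (np.float64(0.95), np.float32(0.99)) cover (np.float64(-0.58), np.float32(0.83))
16 tail (np.float64(31.9), np.float32(0.85)) tail17 (np.float64(0.87), np.float32(0.99)) cover (np.float64(-0.81), np.float32(0.86))
17 tail (np.float64(30.55), np.float32(0.87)) tail17 (np.float64(0.03), np.float32(1.0)) cover (np.float64(-1.2), np.float32(0.9))
```

Call:
drive_tool(rows=[[0,0,0,0],[0,0,0,0],[0,0,0,0],[0,0,0,0],[0,0,0,0],[0,0,0,0],[0,0,0,0],[0,0,0,0]], grip=43)

```text
clock: 33.95
position: [0.5207, -0.1705, 0.0365]
ee_rot: [-0.003, 0.991, 0.134, -0.001]
contact_force: [-4.0, 11.2, 5.2]
width: 0.0432
gripper_force: 5.9
```

Call:
drive_tool(rows=[[0,0,0,0],[0,0,0,0],[0,0,0,0],[0,0,0,0],[0,0,0,0],[0,0,0,0],[0,0,0,0],[0,0,0,0]], grip=40)

```text
clock: 34.62
position: [0.5207, -0.1709, 0.0367]
ee_rot: [-0.002, 0.991, 0.135, -0.001]
contact_force: [-5.2, 10.0, 6.3]
width: 0.0407
gripper_force: 13.5
```

```bash
python3 - <<'E'
from h import *
print(fy()); rod(18,True)
for k in(12,15,16,17,18): print(k,'tail',shift(5,k,(0.0,-.222,.033),9,7),'tail10',shift(10,k,(0.0,-.202,.033),8,6),'top cover',shift(12,k,(0,.007,.062),5,5,'top'))
E
```

```text
(11.04, 40.7, 13.5, array([ 0.5207, -0.1709,  0.0367]))
18 [-27.6 -22.4 -15.4  -3.9  -2.8] 20 [-173.4 -172.8 -171.9] 31
12 tail (np.float64(27.92), np.float32(0.89)) tail10 (np.float64(8.67), np.float32(0.91)) top cover (np.float64(-0.02), np.float32(1.0))
15 tail (np.float64(32.06), np.float32(0.85)) tail10 (np.float64(13.22), np.float32(0.85)) top cover (np.float64(0.42), np.float32(0.96))
16 tail (np.float64(31.9), np.float32(0.85)) tail10 (np.float64(12.98), np.float32(0.85)) top cover (np.float64(0.34), np.float32(0.97))
17 tail (np.float64(30.55), np.float32(0.87)) tail10 (np.float64(11.18), np.float32(0.87)) top cover (np.float64(0.24), np.float32(0.98))
18 tail (np.float64(34.08), np.float32(0.82)) tail10 (np.float64(15.23), np.float32(0.83)) top cover (np.float64(0.6), np.float32(0.93))
```

Call:
drive_tool(rows=[[0,0,0,0],[0,0,0,0],[0,0,0,0],[0,0,0,0],[0,0,0,0],[0,0,0,0],[0,0,0,0],[0,0,0,0]])

```text
clock: 35.38
position: [0.5207, -0.1709, 0.0367]
ee_rot: [-0.002, 0.991, 0.135, -0.001]
contact_force: [-4.2, 10.0, 6.5]
width: 0.0404
gripper_force: 13.5
```

```bash
python3 - <<'E'
from h import *
print(fy())
fr=[]
for i in range(6):
    p,d=eyes.get_image('scene'); fr.append(p.astype(float))
p=np.mean(fr,0).astype(np.uint8); np.savez('pics/scene19.npz',p=p,d=d); print(fy())
print('tail',shift(5,19,(0.0,-.222,.033),9,7),shift(10,19,(0.0,-.202,.033),8,6),shift(18,19,(0,-.182,.033),8,6),shift(17,19,(0,-.187,.033),8,6))
A=cv2.resize(p[205:255,258:318,::-1],(600,500),interpolation=cv2.INTER_CUBIC)
cv2.imwrite('pics/g19.png',A)
E
```

```text
(10.78, 40.4, 13.5, array([ 0.5207, -0.1709,  0.0367]))
(11.12, 40.1, 13.5, array([ 0.5207, -0.1709,  0.0367]))
tail (np.float64(34.08), np.float32(0.83)) (np.float64(15.23), np.float32(0.83)) (np.float64(-0.0), np.float32(1.0)) (np.float64(1.98), np.float32(0.95))
```

View pics/g19.png

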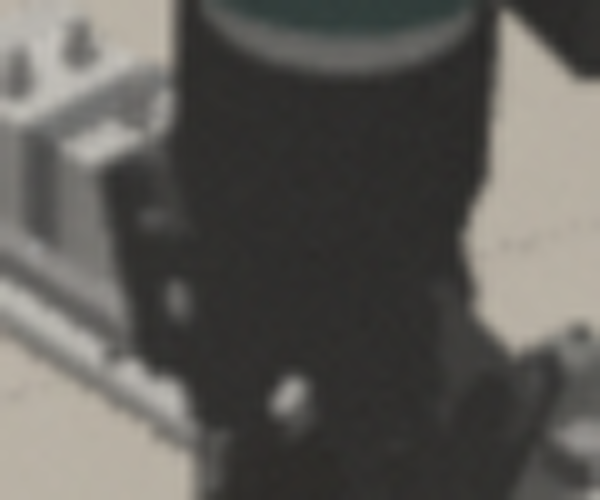

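The three parts show in contact at (20–110,150), and the gripper hides the pad. My force estimate puts the spring 4.3–6.5 mm in and my rod-travel estimate 4.1–6.6 mm. Both lie inside the allowed 3.3–7.5 mm and the hold is steady, so I'm handing in.

```bash
python3 -c "
from rig import order
print(order.sign_off())"
```

```text
the job is handed in; nothing more can be done
None
```

I handed the job in with the spacer and cover standing in the clamp behind the cell body and the trigger held squeezed, but the spring position is my estimate (about 4–6.5 mm of 10 mm) because the gripper hid the pad, and no verdict came back.

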